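# Pack the rice utensils under a sprung tray and ease it shut

### The job

Swing the utensil box's sprung white tray up and over until it is fully open, lay the white rice paddle and the steel spatula flat in the blue compartment underneath, then swing the tray back and let it down fully home over them. The tray's spring pulls it hard shut, and past the top its weight tips it open: keep hold and ease it slowly all the way in both directions, never letting it snap. Leave the bowls, bottle, jar and cup where they stand.

Things in the scene. Friction and masses are not known exactly. Their poses are not given: they have to be found in the camera images.
- case: Blue open utensil box fixed to the counter, 246 mm long (own x), 150 wide (own y), 60 high, walls and floor 5 mm: compartment 236 x 140, 55 deep, no divider. Origin at the centre of its underside, on the counter, z up. Place and yaw vary. A white tray covers it, on steel links outside the box's short ends, and stays level as it swings over to the box's own +y side.
- tray_arm (a joint): Swing of the tray's links, rad: 0 closed (tray on the box), 2.336 fully open (stop; tray level beside the box, 230 mm to its own +y, as high as when closed). A spring pulls it to closed; with the tray's weight (0.7 kg) it runs shut below about 1.6 rad and tips open above: along the arc 9 N at the closed end, 3 N at the open end. Let go in between, it snaps; at either end it stays. Its handle should never pass 0.3 m/s, even briefly.
- arc_centre (a point): Centre of the handle's arc, fixed to the box at own y = +115, z = +66 mm; axes as the box. The handle centre moves on a circle of radius 125 mm about it in the box's y-z plane: at joint value q it lies at y = -0.125 cos(0.403 + q), z = +0.125 sin(0.403 + q) m from here (up, then over to +y; at most 76 mm above its closed height). The tray does not turn or tilt.
- tray_handle (a point): Centre of the tray's wooden handle bar, which lies along the box's own x, 120 mm long, 14 wide, 14 high, a post under it 50 to 60 mm either side. Closed, it is right above the box's centre; its centre is 115 mm above the counter when closed or fully open, 48 mm above the tray's floor. Tray 246 x 150 mm, rim 34 mm high, its top 18 mm below the bar's centre. Axes as the box.
- paddle_mid (a point): White plastic rice paddle lying on the counter, 200 mm long, about 0.07 kg. The point is mid-length and 8 mm above its underside, in its handle. Own x points to the blade, z up. Handle: 22 mm wide (own y), 16 mm high, from x = -100 to +35 mm; round blade 62 mm wide, 6 mm thick, to x = +100 mm. It balances near the point.
- spatula_mid (a point): Stainless steel fan-shaped spatula lying on the counter, 200 mm long, about 0.11 kg. The point is mid-length and 8 mm above its underside, in its handle. Own x points to the fan blade, z up. Handle: 18 mm wide (own y), 16 mm high, from x = -100 to +25 mm; the fan is 5 mm thick, widening to 62 mm at x = +99 mm. It balances near the point.
- bowl_a: Blue ceramic bowl, 116 mm across, 55 mm high, loose; origin under its centre. Not to be moved.
- bowl_b: White ceramic bowl, 116 mm across, 55 mm high, loose; origin under its centre. Not to be moved.
- bottle: Amber sauce bottle with red cap, 60 mm across, 190 mm high, loose; origin under its centre. Not to be moved.
- jar: Glass jar, 72 mm across, 100 mm high, loose; origin under its centre. Not to be moved.
- cup: White ceramic cup, 76 mm across, 85 mm high, loose; origin under its centre. Not to be moved.

How it is judged (in metres and radians):
On the way, in this order (a step that is already met when the one before it is completed fails the run):
1. the tray is fully open (value of joint tray_arm above 2.24 rad), for 0.2 s.
2. paddle and spatula are both down in the compartment while the tray stands open (x of paddle_mid in the frame of case between -0.06 and 0.06 m and y of paddle_mid in the frame of case between -0.066 and 0.066 m and z of paddle_mid in the frame of case between 0 and 0.042 m and x of spatula_mid in the frame of case between -0.06 and 0.06 m and y of spatula_mid in the frame of case between -0.066 and 0.066 m and z of spatula_mid in the frame of case between 0 and 0.042 m and value of joint tray_arm above 2.1 rad), for 0.2 s.
At the end, for the whole second after the job is handed in: Tray closed (within 0.05 rad, about 6 mm) and still; paddle and spatula flat within 0.2 rad, their middles in the compartment (within 60 mm of its centre lengthways, 66 mm crossways, below 42 mm over the counter); bowls, bottle, jar and cup within 30 mm of their starts (x of paddle_mid in the frame of case between -0.06 and 0.06 m and y of paddle_mid in the frame of case between -0.066 and 0.066 m and z of paddle_mid in the frame of case between 0 and 0.042 m and x of spatula_mid in the frame of case between -0.06 and 0.06 m and y of spatula_mid in the frame of case between -0.066 and 0.066 m and z of spatula_mid in the frame of case between 0 and 0.042 m and value of joint tray_arm below 0.05 rad and velocity of joint tray_arm between -0.1 and 0.1 rad/s and angle between the z axis of each of paddle_mid, spatula_mid and the z axis of case, either way round below 0.2 rad and distance of each of bowl_a, bowl_b, bottle, jar, cup from where it was at the start of the episode below 0.03 m); the robot touches nothing.
It fails at once if the tray snapped: its links swung faster than 2.5 rad/s (about 0.3 m/s at the handle) (velocity of joint tray_arm above 2.5 rad/s or velocity of joint tray_arm below -2.5 rad/s).
It fails at once if a bowl was moved or knocked over (distance of any of bowl_a, bowl_b from where it was at the start of the episode above 0.03 m or angle between any of bowl_a, bowl_b's own z axis and vertical above 0.4 rad).
It fails at once if the bottle, jar or cup was moved or knocked over (distance of any of bottle, jar, cup from where it was at the start of the episode above 0.03 m or angle between any of bottle, jar, cup's own z axis and vertical above 0.4 rad).
It also fails if it takes over 72 s, if anything falls off the work surface, if the arm or the gripper's body presses on something with over 40 N, if the wrist force passes 120 N, or if a joint passes its speed limit or range.

### The arm

A 7-joint arm with a two-finger parallel gripper is mounted at the origin on the work surface. World frame = base frame: x ahead of the robot, y to its left, z up, the work surface at z = 0. Lengths are in mm, angles in rad, forces in N, time in s.
With the tool pointing down it reaches from about 400 to 900 mm from the base axis. Payload 5.5 kg.
Tool frame: the origin (TCP) lies midway between the tips of the shut fingers; the grasp point (between the pads) lies 19 mm behind it; z points along the fingers, y is the direction in which the jaws open and shut (so a half turn about z gives the same grasp; the last joint's range is limited). The gripper opens to 85 mm and grips with 20 to 120 N. Pads are 22 mm wide; open, the fingers measure 114 mm over their backs; the gripper's body (76 mm by 85 mm) begins 54 mm behind the grasp point. The pads swing forward as they close: fully open they stand 13 mm farther back than shut.
Start: joints at [-0.975, 0.501, -0.427, 1.55, 0.221, 1.138, -0.21], TCP at [212.311, 614.348, 231.31] pointing down, gripper open.
Joint ranges: [-2.88, 2.88], [-0.31, 2.03], [-1.54, 1.56], [0.2, 2.42], [-1.41, 4.55], [0.19, 2.02], [-2.57, 2.57]. Speed limits (rad/s): [2.57, 2.57, 3.14, 3.14, 3.14, 3.14, 3.14].

### API

Orientations are given as a unit quaternion [x, y, z, w].
In Python, from station import bot gives the robot as it stands.
- The arm moves only by the tool apply_moves, never from a script. Its argument "targets" is a list of rows, each a list of 3 entries, a list of its own where there are three numbers: the gripper command: -1 is shut, 1 is fully open, values between are in proportion, then the shift along the world's x, y, z in mm, then the turn, a rotation vector about the world's x, y, z in degrees. A call has 1 to 20 rows; each row is the pose to reach, as a shift and turn from the pose commanded when the call began; what a row does not reach only later rows make up. A row lasts 1/12 s, in which the tool goes at most 41.7 mm and 7.16 degrees, less where a joint would pass 70% of its speed; a pose out of reach is approached as far as the arm can. A call with a gripper value outside its range is refused whole. The fingers move at their own pace and stop on an object; "force" is the grip in N (left out, the last holds). Time passes only in rows, so rows that repeat a pose let the fingers close. It gives the time, the measured TCP pose, the force and the opening at its end, in the units of the state.
- bot.observe(): the state, without advancing time (a new reading comes with each control period).
- bot.capture(name): name is "scene" or "top" or "wrist"; returns a dict with "image" (400x640x3 uint8, blue, green, red), "fovy" (degrees; the focal length in pixels is half the picture's height over the tangent of half this angle, whatever the lens; pixels are square), "cx", "cy" (the principal point, pixels), "pose" (4x4, takes a point from camera to world coordinates); the wrist camera has in their place "tool_from_camera" (4x4, takes a point from camera to tool coordinates, whose origin is the TCP and whose axes are the flange's). Camera axes: x right, y down, z forward; pixel columns grow to the right and rows downward; lengths in mm; the calibration is good to about 2 mm. A picture is of the moment at which its call begins: read the wrist's pose just before it. There is no depth.
- bot.finish_job(): hands the job in, once; it reports no verdict.
The state is a dict: "clock": time; "joints": joint angles; "dq": joint speeds; "joint_efforts": joint torques, N m; "eef_pos": TCP position; "ee_rot": TCP orientation; "force": force on the tool from outside, world axes, zero at the start; "torque": the same for the moment, N m; "opening": finger opening in mm.
Only numpy, scipy, OpenCV 4.12 (cv2) and the standard library are available. Lean on these libraries where they do the work, as an engineer would, in place of code of your own. Each camera call takes 0.05 s, during which the arm holds its last target. There are 200 camera calls.

## Working session

There is one attempt and no reset: what is moved stays moved. The work goes in short steps, Python scripts to look and compute and a tool call to move; the robot and the scene stay as the last step left them, time stands still between calls to the robot, and variables do not carry over. Pictures are saved under pics/ and viewed, about 8 in all and at most 12, crops included, and the job is handed in when it is done.

Besides the shell and the picture viewer there is one more tool, called after ">>>" as name([rows], argument=value, ...), one row to a line, values as JSON. apply_moves: Moves the arm, as the interface text tells. Its arguments: {"type":"object","properties":{"targets":{"type":"array"},"force":{"type":"number"}},"required":["targets"]}

```bash
mkdir -p pics; ls; python3 - <<'E'
from station import bot
import cv2
print(bot.observe())
for n in("scene","top"):
    c=bot.capture(n);cv2.imwrite(f"pics/{n}0.png",c["image"]);print(n,c["fovy"],c["cx"],c["cy"],c["pose"])
E
```

```text
pics
{'clock': 0.0, 'joints': array([-0.97479641,  0.50188267, -0.4268119 ,  1.55146594,  0.22078977,
        1.1382466 , -0.21031483]), 'dq': array([-2.85737794e-04,  3.76106561e-04, -2.04555052e-03, -3.02503120e-05,
        3.94126863e-04,  7.51739122e-04,  1.30300491e-04]), 'joint_efforts': array([ 6.33074560e-04, -5.69501889e+01, -5.81574038e+00, -2.80942816e+01,
        1.07028006e-02,  1.21413360e-02,  2.06356856e-05]), 'eef_pos': array([212.14533164, 613.67695237, 230.23268054]), 'ee_rot': array([ 1.65604903e-01,  9.86191700e-01, -9.49747401e-04, -2.11794293e-04]), 'force': array([ 0.1126407 ,  0.89323194, -0.43260849]), 'torque': array([-0.00276611, -0.06400751,  0.03865306]), 'opening': 85.37676508919674}
scene 53.33149013212034 319.9833118450375 202.0954220158897 [[ 3.53138473e-01  5.83840241e-01 -7.31042948e-01  1.38881095e+03]
 [ 9.35394336e-01 -2.05146198e-01  2.88014709e-01 -2.98817492e+02]
 [ 1.81838961e-02 -7.85522508e-01 -6.18565870e-01  8.32526693e+02]
 [ 0.00000000e+00  0.00000000e+00  0.00000000e+00  1.00000000e+00]]
top 55.85110579776149 312.13902571128466 198.00516863831245 [[ 6.71640931e-03 -9.97639416e-01  6.83409570e-02  4.41986328e+02]
 [-9.99940333e-01 -6.11166787e-03  9.05412848e-03  3.90223341e+01]
 [-8.61507821e-03 -6.83976905e-02 -9.97620938e-01  1.54214396e+03]
 [ 0.00000000e+00  0.00000000e+00  0.00000000e+00  1.00000000e+00]]
```

View pics/scene0.png

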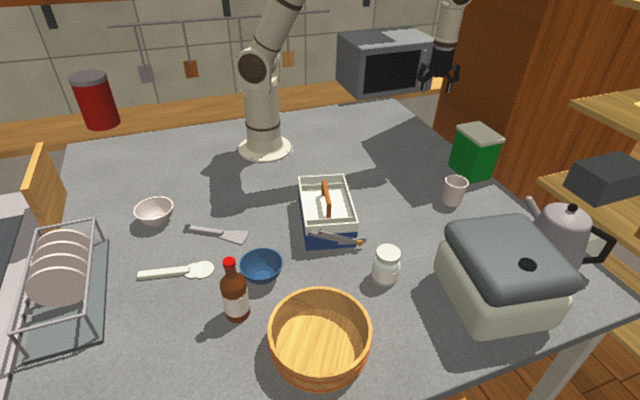

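View pics/top0.png

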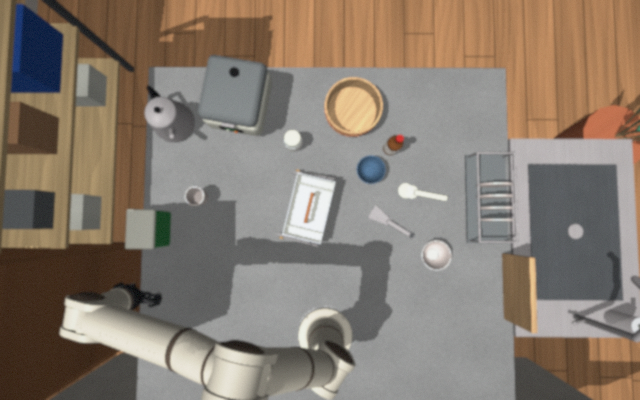

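```bash
cat > h.py <<'E'
import numpy as np, cv2
from station import bot
def ray(c,u,v):
    f=c["image"].shape[0]/2/np.tan(np.radians(c["fovy"]/2)); P=np.array(c["pose"])
    d=P[:3,:3]@np.array([(u-c["cx"])/f,(v-c["cy"])/f,1]); return P[:3,3],d
def atz(c,u,v,z):
    o,d=ray(c,u,v); return o+d*(z-o[2])/d[2]
def crop(im,u0,v0,w,h,s): return cv2.resize(im[v0:v0+h,u0:u0+w],None,fx=s,fy=s,interpolation=cv2.INTER_CUBIC)
E
python3 - <<'E'
import cv2,numpy as np
from h import crop
s=cv2.imread("pics/scene0.png");t=cv2.imread("pics/top0.png")
# scene box x280..380,y165..255 ; top 265..465 x 150..270
a=crop(s,280,165,100,90,4); b=crop(t,270,160,100,90,4); d=crop(t,355,165,100,50,8)[:, :800]; d=crop(t,360,170,100,75,8)
cv2.imwrite("pics/c1.png",np.hstack([a,b])); cv2.imwrite("pics/c2.png",d)
E
```

```text
(no output)
```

View pics/c1.png

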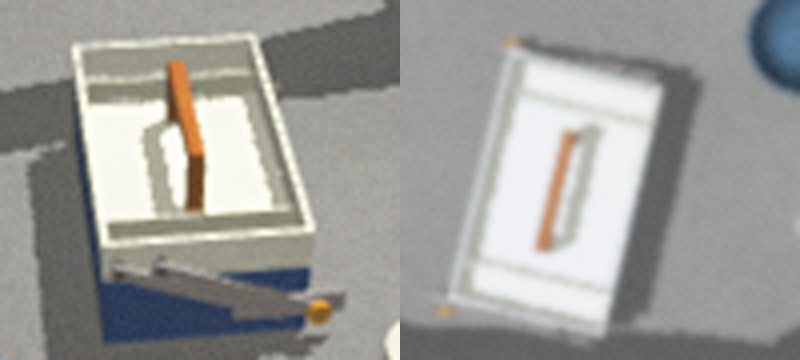

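View pics/c2.png

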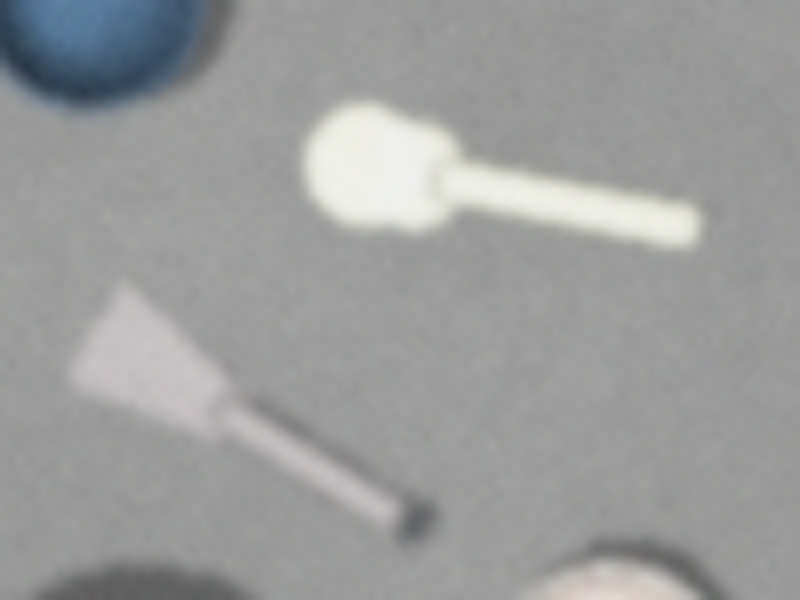

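```bash
python3 - <<'E'
from h import *
c=bot.capture("top"); s=bot.capture("scene")
def seg(n,a,b,za,zb):
    A=atz(c,*a,za);B=atz(c,*b,zb);d=A-B
    print(n,A.round(),B.round(),"mid",((A+B)/2).round(1),"len",np.linalg.norm(d[:2]).round(),"yaw",np.degrees(np.arctan2(d[1],d[0])).round(1))
seg("handle",(312.25,193),(305.75,222),122,122)
q=lambda x,y:(360+x/8,170+y/8)
seg("paddle",q(303,165),q(700,225),3,10)
seg("spat",q(97,329),q(432,525),3,10)
t=lambda x,y:(270+(x-400)/4,160+y/4)
# tray rim corners at z=97
K=[atz(c,*t(*p),97) for p in((514,50),(662,82),(606,333),(450,300))]
for k in K:print(k.round())
K=np.array(K);print("tray c",K.mean(0).round(), "yaw",np.degrees(np.arctan2(*((K[0]+K[1]-K[2]-K[3])[[1,0]]))))
for n,u,v in(("jar",292,139),("cup",195,196),("bowlb",371,169),("bottle",395,144),("bowlw",436,254)):print(n,atz(c,u,v,60).round())
# scene handle ends crop: far end (177,65), near end (196,155)
for p in((177,65),(196,155)):print("scene",atz(s,280+p[0]/4,165+p[1]/4,122).round())
E
```

```text
handle [558.  52. 122.] [449.  75. 122.] mid [503.5  63.5 122. ] len 112.0 yaw -12.2
paddle [ 580. -297.    3.] [ 550. -496.   10.] mid [ 564.8 -396.7    6.5] len 201.0 yaw 81.4
spat [ 495. -192.    3.] [ 397. -359.   10.] mid [ 446.4 -275.3    6.5] len 194.0 yaw 59.6
[639. 105.  97.]
[609. -37.  97.]
[369.  15.  97.]
[399. 164.  97.]
tray c [504.  62.  97.] yaw -13.05546747938965
jar [779. 134.  60.]
cup [549. 515.  60.]
bowlb [ 660. -179.   60.]
bottle [ 760. -275.   60.]
bowlw [ 328. -430.   60.]
scene [456.  81. 122.]
scene [565.  54. 122.]
```

>>> apply_moves([
  [1,[290,-550,-31],[0,0,6.4]],
  [1,[290,-550,-31],[0,0,6.4]],
  [1,[290,-550,-31],[0,0,6.4]],
  [1,[290,-550,-31],[0,0,6.4]],
  [1,[290,-550,-31],[0,0,6.4]],
  [1,[290,-550,-31],[0,0,6.4]],
  [1,[290,-550,-31],[0,0,6.4]],
  [1,[290,-550,-31],[0,0,6.4]],
  [1,[290,-550,-31],[0,0,6.4]],
  [1,[290,-550,-31],[0,0,6.4]],
  [1,[290,-550,-31],[0,0,6.4]],
  [1,[290,-550,-31],[0,0,6.4]],
  [1,[290,-550,-31],[0,0,6.4]],
  [1,[290,-550,-31],[0,0,6.4]],
  [1,[290,-550,-31],[0,0,6.4]],
  [1,[290,-550,-31],[0,0,6.4]],
  [1,[290,-550,-31],[0,0,6.4]],
  [1,[290,-550,-31],[0,0,6.4]],
  [1,[290,-550,-31],[0,0,6.4]],
  [1,[290,-550,-31],[0,0,6.4]],
])

```text
clock: 1.87
eef_pos: [501.7, 66.1, 200.4]
ee_rot: [0.109, 0.994, 0.0, -0.0]
force: [-0.2, 0.1, 0.1]
opening: 85.6
```

```bash
cat >> h.py <<'E'
from scipy.spatial.transform import Rotation as R
def wrist():
    o=bot.observe(); c=bot.capture("wrist")
    T=np.eye(4);T[:3,:3]=R.from_quat(o["ee_rot"]).as_matrix();T[:3,3]=o["eef_pos"]
    c["pose"]=T@np.array(c["tool_from_camera"]); return o,c
def tooly(o): y=R.from_quat(o["ee_rot"]).as_matrix()[:,1]; return np.degrees(np.arctan2(y[1],y[0]))
E
python3 - <<'E'
from h import *
import pickle
o,c=wrist();print(o["clock"],o["eef_pos"],o["joints"].round(2),tooly(o),o["opening"])
print(c["pose"].round(3));cv2.imwrite("pics/w1.png",c["image"]);pickle.dump(c,open("w1.pkl","wb"))
E
```

```text
1.8667 [501.70907822  66.13689075 200.3683585 ] [-0.03  0.26 -0.18  1.95  0.05  0.95  1.12] 77.50756987767751 85.58196306686001
[[ 2.16000e-01  9.33000e-01  2.86000e-01  4.28924e+02]
 [ 9.76000e-01 -2.07000e-01 -6.40000e-02  8.34840e+01]
 [-0.00000e+00  2.93000e-01 -9.56000e-01  3.43076e+02]
 [ 0.00000e+00  0.00000e+00  0.00000e+00  1.00000e+00]]
```

View pics/w1.png

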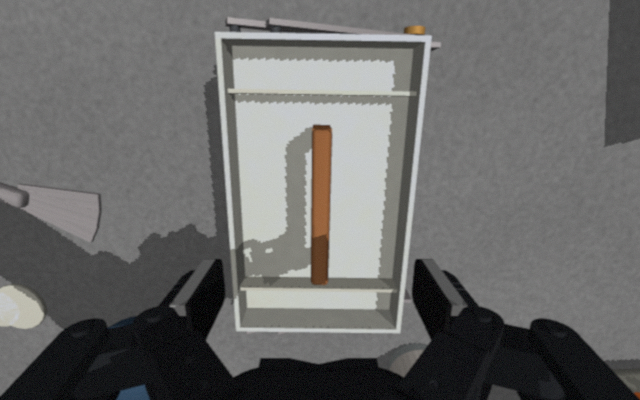

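```bash
python3 - <<'E'
from h import *
import pickle
c=pickle.load(open("w1.pkl","rb"))
a=atz(c,321.5,134,122);b=atz(c,319.5,284,122);d=b-a
print(a,b,(a+b)/2,np.linalg.norm(d),np.degrees(np.arctan2(d[1],d[0])))
K=np.array([atz(c,*p,97) for p in((217,36),(432,36),(402,330),(238,330))]);print(K.round());m=K.mean(0);print(m,np.degrees(np.arctan2(*(K[2]+K[3]-K[0]-K[1])[[1,0]])))
E
```

```text
[448.59049678  81.46732498 122.        ] [560.29732649  55.47821786 122.        ] [504.44391164  68.47277142 122.        ] 114.69023276736179 -13.097135835482577
[[370.  25.  97.]
 [402. 170.  97.]
 [638. 115.  97.]
 [605. -30.  97.]]
[503.99300526  69.98387894  97.        ] -13.134025332470065
```

>>> apply_moves([
  [1,[2,3,-25],[0,0,-0.4]],
  [1,[2,3,-50],[0,0,-0.4]],
  [1,[2,3,-75],[0,0,-0.4]],
  [1,[2,3,-95],[0,0,-0.4]],
  [1,[2,3,-104],[0,0,-0.4]],
  [1,[2,3,-104],[0,0,-0.4]],
  [-0.2,[2,3,-104],[0,0,-0.4]],
  [-0.4,[2,3,-104],[0,0,-0.4]],
  [-0.5,[2,3,-104],[0,0,-0.4]],
  [-0.6,[2,3,-104],[0,0,-0.4]],
  [-1,[2,3,-104],[0,0,-0.4]],
  [-1,[2,3,-104],[0,0,-0.4]],
  [-1,[2,3,-104],[0,0,-0.4]],
  [-1,[2,3,-104],[0,0,-0.4]],
  [-1,[2,3,-104],[0,0,-0.4]],
], force=60)

```text
clock: 3.17
eef_pos: [504.7, 67.1, 96.9]
ee_rot: [0.114, 0.993, -0.0, 0.0]
force: [-1.3, -2.1, 5.9]
opening: 12.4
```

```bash
python3 - <<'E'
from h import *
o=bot.observe();print(o["clock"],o["eef_pos"],tooly(o),o["force"],o["torque"],o["opening"])
th=np.radians(-13);yh=np.array([-np.sin(th),np.cos(th)])
N=38
def p(q): a=.403+q; return -125*np.cos(a),125*np.sin(a)
y0,z0=p(0)
for i in range(1,N+1):
    s=i/N; q=2.336*s
    y,z=p(q); w=yh*(y-y0); print(i,[round(w[0]),round(w[1]),round(z-z0)],end=", ")
E
```

```text
3.1667 [504.7169263   67.05681862  96.87738297] 76.90293707593861 [-1.26164273 -2.13222926  5.85595407] [-0.24026671  0.21752319 -0.11154115] 12.441717344022983
1 [1, 3, 7], 2 [2, 7, 14], 3 [2, 11, 20], 4 [3, 15, 27], 5 [5, 20, 32], 6 [6, 25, 38], 7 [7, 30, 43], 8 [8, 36, 48], 9 [10, 42, 53], 10 [11, 48, 57], 11 [13, 55, 61], 12 [14, 61, 65], 13 [16, 68, 68], 14 [17, 75, 70], 15 [19, 82, 72], 16 [21, 90, 74], 17 [22, 97, 75], 18 [24, 105, 76], 19 [26, 112, 76], 20 [28, 120, 76], 21 [29, 127, 75], 22 [31, 134, 74], 23 [33, 142, 72], 24 [34, 149, 70], 25 [36, 156, 68], 26 [38, 163, 65], 27 [39, 170, 61], 28 [41, 176, 57], 29 [42, 182, 53], 30 [43, 188, 48], 31 [45, 194, 43], 32 [46, 199, 38], 33 [47, 204, 32], 34 [48, 209, 26], 35 [49, 213, 20], 36 [50, 217, 14], 37 [51, 221, 7], 38 [52, 224, 0],
```

>>> apply_moves([
  [-1,[0,1,3],[0,0,0]],
  [-1,[1,3,7],[0,0,0]],
  [-1,[2,7,14],[0,0,0]],
  [-1,[2,11,20],[0,0,0]],
  [-1,[3,15,27],[0,0,0]],
  [-1,[5,20,32],[0,0,0]],
  [-1,[6,25,38],[0,0,0]],
  [-1,[7,30,43],[0,0,0]],
  [-1,[8,36,48],[0,0,0]],
  [-1,[10,42,53],[0,0,0]],
  [-1,[11,48,57],[0,0,0]],
  [-1,[13,55,61],[0,0,0]],
  [-1,[14,61,65],[0,0,0]],
  [-1,[16,68,68],[0,0,0]],
  [-1,[17,75,70],[0,0,0]],
  [-1,[19,82,72],[0,0,0]],
  [-1,[21,90,74],[0,0,0]],
  [-1,[22,97,75],[0,0,0]],
  [-1,[24,105,76],[0,0,0]],
  [-1,[24,105,76],[0,0,0]],
])

```text
clock: 4.83
eef_pos: [529.7, 173.2, 173.4]
ee_rot: [0.113, 0.994, 0.0, 0.001]
force: [2.7, -3.9, 3.4]
opening: 12.9
```

>>> apply_moves([
  [-1,[2,7,0],[0,0,0]],
  [-1,[4,15,0],[0,0,0]],
  [-1,[5,22,-1],[0,0,0]],
  [-1,[7,29,-2],[0,0,0]],
  [-1,[9,37,-4],[0,0,0]],
  [-1,[10,44,-6],[0,0,0]],
  [-1,[12,51,-8],[0,0,0]],
  [-1,[14,58,-11],[0,0,0]],
  [-1,[15,65,-15],[0,0,0]],
  [-1,[17,71,-19],[0,0,0]],
  [-1,[18,77,-23],[0,0,0]],
  [-1,[19,83,-28],[0,0,0]],
  [-1,[21,89,-33],[0,0,0]],
  [-1,[22,94,-38],[0,0,0]],
  [-1,[23,99,-44],[0,0,0]],
  [-1,[24,104,-50],[0,0,0]],
  [-1,[25,108,-56],[0,0,0]],
  [-1,[26,112,-62],[0,0,0]],
  [-1,[27,116,-69],[0,0,0]],
  [-1,[28,119,-75],[0,0,0]],
])

```text
clock: 6.5
eef_pos: [557.8, 291.6, 96.5]
ee_rot: [0.114, 0.993, 0.0, 0.001]
force: [3.4, -8.2, 20.5]
opening: 12.9
```

>>> apply_moves([
  [-1,[0,0,-1],[0,0,0]],
  [-1,[0,0,-2],[0,0,0]],
  [-1,[0,0,-2],[0,0,0]],
  [-1,[0,0,-2],[0,0,0]],
])

```text
clock: 6.83
eef_pos: [557.9, 291.5, 96.9]
ee_rot: [0.114, 0.993, 0.0, 0.001]
force: [2.9, -3.6, 10.2]
opening: 13.1
```

>>> apply_moves([
  [-0.3,[0,0,0],[0,0,0]],
  [0.2,[0,0,0],[0,0,0]],
  [0.5,[0,0,0],[0,0,0]],
  [0.5,[0,0,0],[0,0,0]],
  [0.5,[0,0,15],[0,0,0]],
  [0.5,[0,0,40],[0,0,0]],
  [1,[0,0,75],[0,0,0]],
  [1,[0,0,115],[0,0,0]],
])

```text
clock: 7.5
eef_pos: [554.0, 290.8, 208.8]
ee_rot: [0.113, 0.994, -0.001, -0.003]
force: [0.2, -0.2, 0.4]
opening: 84.5
```

>>> apply_moves([
  [1,[8,-688,0],[0,0,-85.5]],
  [1,[8,-688,0],[0,0,-85.5]],
  [1,[8,-688,0],[0,0,-85.5]],
  [1,[8,-688,0],[0,0,-85.5]],
  [1,[8,-688,0],[0,0,-85.5]],
  [1,[8,-688,0],[0,0,-85.5]],
  [1,[8,-688,0],[0,0,-85.5]],
  [1,[8,-688,0],[0,0,-85.5]],
  [1,[8,-688,0],[0,0,-85.5]],
  [1,[8,-688,0],[0,0,-85.5]],
  [1,[8,-688,0],[0,0,-85.5]],
  [1,[8,-688,0],[0,0,-85.5]],
  [1,[8,-688,0],[0,0,-85.5]],
  [1,[8,-688,0],[0,0,-85.5]],
  [1,[8,-688,0],[0,0,-85.5]],
  [1,[8,-688,0],[0,0,-85.5]],
  [1,[8,-688,0],[0,0,-85.5]],
  [1,[8,-688,0],[0,0,-85.5]],
  [1,[8,-688,0],[0,0,-85.5]],
  [1,[8,-688,0],[0,0,-85.5]],
])

```text
clock: 9.17
eef_pos: [564.6, -394.7, 209.3]
ee_rot: [0.758, 0.653, 0.0, -0.001]
force: [-0.0, -0.2, 0.5]
opening: 85.3
```

```bash
python3 - <<'E'
from h import *
import pickle
o,c=wrist();t=bot.capture("top");print(o["clock"],o["eef_pos"],o["joints"].round(2),tooly(o),o["opening"])
pickle.dump(c,open("w2.pkl","wb"))
im=cv2.resize(c["image"],(800,500),interpolation=cv2.INTER_CUBIC); im[:150,:250]=cv2.resize(t["image"][150:270,200:400],(250,150))
cv2.imwrite("pics/w2.png",im)
E
```

```text
9.1667 [ 564.56079975 -394.71348593  209.30264471] [ 0.39  0.57  0.27  1.48 -0.16  1.12  0.54] -8.49878010495619 85.29164316385884
```

View pics/w2.png

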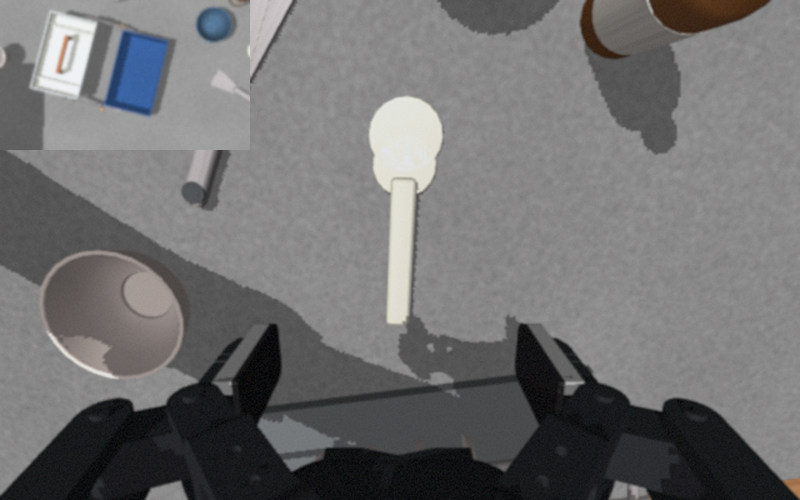

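```bash
python3 - <<'E'
from h import *
import pickle
c=pickle.load(open("w2.pkl","rb"))
a=atz(c,324.8,77.6,6);b=atz(c,317.6,258,16);d=a-b
print(a,b,(a+b)/2,np.linalg.norm(d[:2]),np.degrees(np.arctan2(d[1],d[0])))
# handle: start at blade (403,180) end (397,322)
p=atz(c,403/1.25,180/1.25,16);print(p, np.linalg.norm((p-b)[:2]))
e=np.array(pickle.load(open("w2.pkl","rb"))["pose"])[:3,3];print("cam",e)
E
```

```text
[ 586.06917031 -295.58008429    6.        ] [ 550.01061436 -487.37667088   16.        ] [ 568.03989233 -391.47837759   11.        ] 195.15673210878865 79.35244213325304
[ 574.21061498 -359.47372932   16.        ] 130.1722032205451
cam [ 575.84414309 -319.92258918  352.15727689]
```

>>> apply_moves([
  [1,[2,0,-40],[0,0,-1]],
  [1,[2,0,-80],[0,0,-1]],
  [1,[2,0,-120],[0,0,-1]],
  [1,[2,0,-155],[0,0,-1]],
  [1,[2,0,-185],[0,0,-1]],
  [1,[2,0,-200],[0,0,-1]],
  [1,[2,0,-204],[0,0,-1]],
  [0,[2,0,-204],[0,0,-1]],
  [-0.3,[2,0,-204],[0,0,-1]],
  [-1,[2,0,-204],[0,0,-1]],
  [-1,[2,0,-204],[0,0,-1]],
  [-1,[2,0,-204],[0,0,-1]],
  [-1,[2,0,-204],[0,0,-1]],
], force=50)

```text
clock: 10.35
eef_pos: [567.5, -397.6, 8.4]
ee_rot: [0.764, 0.646, 0.001, 0.001]
force: [-0.4, 0.1, 6.0]
opening: 20.0
```

>>> apply_moves([
  [-1,[0,0,10],[0,0,0]],
  [-1,[0,0,30],[0,0,0]],
  [-1,[0,0,65],[0,0,0]],
  [-1,[0,0,105],[0,0,0]],
  [-1,[0,0,145],[0,0,0]],
])

```text
clock: 10.77
eef_pos: [565.4, -396.2, 152.7]
ee_rot: [0.764, 0.646, -0.0, -0.001]
force: [1.0, -1.2, -0.4]
opening: 20.2
```

>>> apply_moves([
  [-1,[-54,496,0],[0,0,86.6]],
  [-1,[-54,496,0],[0,0,86.6]],
  [-1,[-54,496,0],[0,0,86.6]],
  [-1,[-54,496,0],[0,0,86.6]],
  [-1,[-54,496,0],[0,0,86.6]],
  [-1,[-54,496,0],[0,0,86.6]],
  [-1,[-54,496,0],[0,0,86.6]],
  [-1,[-54,496,0],[0,0,86.6]],
  [-1,[-54,496,0],[0,0,86.6]],
  [-1,[-54,496,0],[0,0,86.6]],
  [-1,[-54,496,0],[0,0,86.6]],
  [-1,[-54,496,0],[0,0,86.6]],
  [-1,[-54,496,0],[0,0,86.6]],
  [-1,[-54,496,0],[0,0,86.6]],
  [-1,[-54,496,0],[0,0,86.6]],
  [-1,[-54,496,0],[0,0,86.6]],
])

```text
clock: 12.1
eef_pos: [512.6, 97.5, 151.6]
ee_rot: [0.115, 0.993, -0.001, 0.0]
force: [-0.3, -0.2, -1.5]
opening: 20.5
```

```bash
python3 - <<'E'
from h import *
import pickle
o,c=wrist();print(o["clock"],o["eef_pos"],o["joints"].round(2),tooly(o),o["opening"])
pickle.dump(c,open("w3.pkl","wb"))
cv2.imwrite("pics/w3.png",cv2.resize(c["image"],(800,500),interpolation=cv2.INTER_CUBIC))
E
```

```text
12.1 [512.56164038  97.47039447 151.55898434] [-0.09  0.35 -0.18  1.95  0.08  0.85  1.03] 76.84548992595413 20.541533576777702
```

View pics/w3.png

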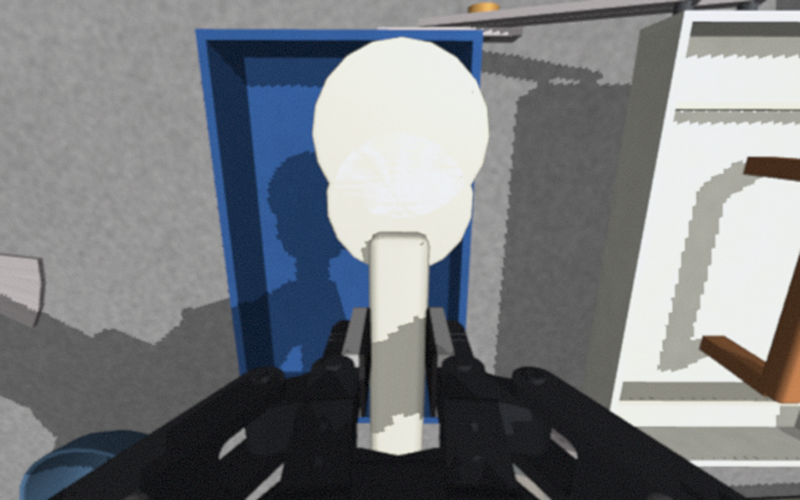

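```bash
python3 - <<'E'
from h import *
import pickle
c=pickle.load(open("w3.pkl","rb"))
A=lambda u,v,z:atz(c,u/1.25,v/1.25,z)
a,b=A(197,30,60),A(482,30,60)
th=np.radians(-13);Rm=np.array([[np.cos(th),-np.sin(th)],[np.sin(th),np.cos(th)]])
def own(p): return (Rm.T@(p[:2]-np.array([504.7,67.1]))).round(1)
print(own(a),own(b),np.linalg.norm(a-b),np.degrees(np.arctan2(*(b-a)[[1,0]]))-90)
for p in((313,130),(489,130),(401,38),(401,455)):print(p,own(A(*p,145)))
print(own(A(370,240,158)),own(A(428,240,158)))
E
```

```text
[-123.7  -71.7] [-123.2   76.6] 148.2878863530914 -13.178981795271355
(313, 130) [-73.9   2.7]
(489, 130) [-73.7  65.1]
(401, 38) [-103.1   33.9]
(401, 455) [68.7 33.9]
[-37.  23.] [-36.9  43.3]
```

>>> apply_moves([
  [-1,[0,0,-30],[0,0,0]],
  [-1,[0,0,-60],[0,0,0]],
  [-1,[0,0,-85],[0,0,0]],
  [-1,[0,0,-105],[0,0,0]],
  [-1,[0,0,-118],[0,0,0]],
  [-1,[0,0,-126],[0,0,0]],
  [-1,[0,0,-132],[0,0,0]],
  [-1,[0,0,-136],[0,0,0]],
  [-1,[0,0,-136],[0,0,0]],
])

```text
clock: 12.9
eef_pos: [512.8, 98.8, 15.4]
ee_rot: [0.113, 0.994, -0.0, 0.0]
force: [0.9, -0.4, -0.7]
opening: 20.2
```

>>> apply_moves([
  [-1,[0,0,-2],[0,0,0]],
  [-1,[0,0,-2],[0,0,0]],
  [-0.3,[0,0,-2],[0,0,0]],
  [-0.2,[0,0,-2],[0,0,0]],
  [-0.2,[0,0,-2],[0,0,0]],
  [-0.2,[0,0,10],[0,0,0]],
  [-0.2,[0,0,30],[0,0,0]],
  [-0.2,[0,0,60],[0,0,0]],
  [0.3,[0,0,100],[0,0,0]],
  [1,[0,0,140],[0,0,0]],
  [1,[0,0,170],[0,0,0]],
  [1,[0,0,170],[0,0,0]],
])

```text
clock: 13.9
eef_pos: [517.3, 101.0, 193.5]
ee_rot: [0.113, 0.994, 0.002, 0.007]
force: [0.7, -0.9, 0.2]
opening: 80.7
```

```bash
python3 - <<'E'
from h import *
import pickle
o,c=wrist();print(o["clock"],o["eef_pos"],tooly(o),o["opening"])
pickle.dump(c,open("w4.pkl","wb"))
cv2.imwrite("pics/w4.png",cv2.resize(c["image"],(800,500),interpolation=cv2.INTER_CUBIC))
E
```

```text
13.9 [517.34224087 100.95348665 193.49458991] 77.05838755833202 80.65220919039176
```

View pics/w4.png

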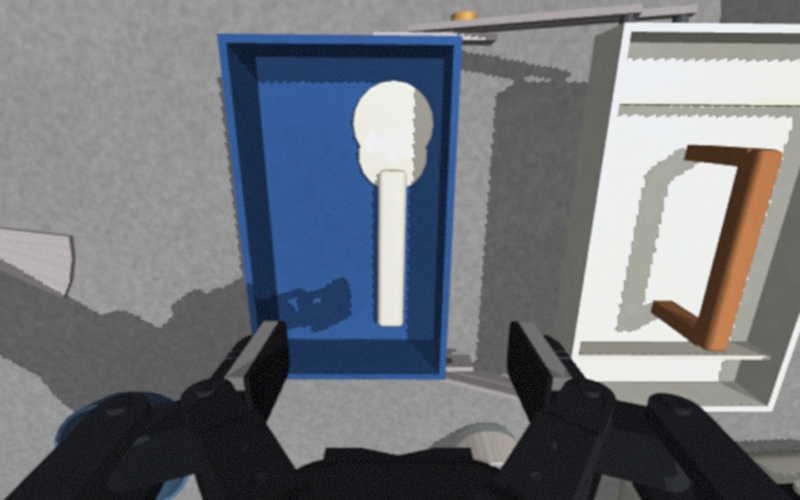

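>>> apply_moves([
  [1,[-66,-374,20],[0,0,-107.4]],
  [1,[-66,-374,20],[0,0,-107.4]],
  [1,[-66,-374,20],[0,0,-107.4]],
  [1,[-66,-374,20],[0,0,-107.4]],
  [1,[-66,-374,20],[0,0,-107.4]],
  [1,[-66,-374,20],[0,0,-107.4]],
  [1,[-66,-374,20],[0,0,-107.4]],
  [1,[-66,-374,20],[0,0,-107.4]],
  [1,[-66,-374,20],[0,0,-107.4]],
  [1,[-66,-374,20],[0,0,-107.4]],
  [1,[-66,-374,20],[0,0,-107.4]],
  [1,[-66,-374,20],[0,0,-107.4]],
  [1,[-66,-374,20],[0,0,-107.4]],
  [1,[-66,-374,20],[0,0,-107.4]],
  [1,[-66,-374,20],[0,0,-107.4]],
  [1,[-66,-374,20],[0,0,-107.4]],
  [1,[-66,-374,20],[0,0,-107.4]],
  [1,[-66,-374,20],[0,0,-107.4]],
])

```text
clock: 15.45
eef_pos: [446.2, -274.3, 204.9]
ee_rot: [0.867, 0.499, -0.0, -0.0]
force: [-0.8, -0.5, -1.1]
opening: 85.6
```

```bash
python3 - <<'E'
from h import *
import pickle
o,c=wrist();print(o["clock"],o["eef_pos"],o["joints"].round(2),tooly(o),o["opening"])
pickle.dump(c,open("w5.pkl","wb"))
cv2.imwrite("pics/w5.png",cv2.resize(c["image"],(800,500),interpolation=cv2.INTER_CUBIC))
E
```

```text
15.45 [ 446.15028037 -274.33849967  204.94169668] [ 0.23  0.28  0.31  1.91 -0.1   0.96  0.07] -30.137742428634816 85.64129022353903
```

View pics/w5.png

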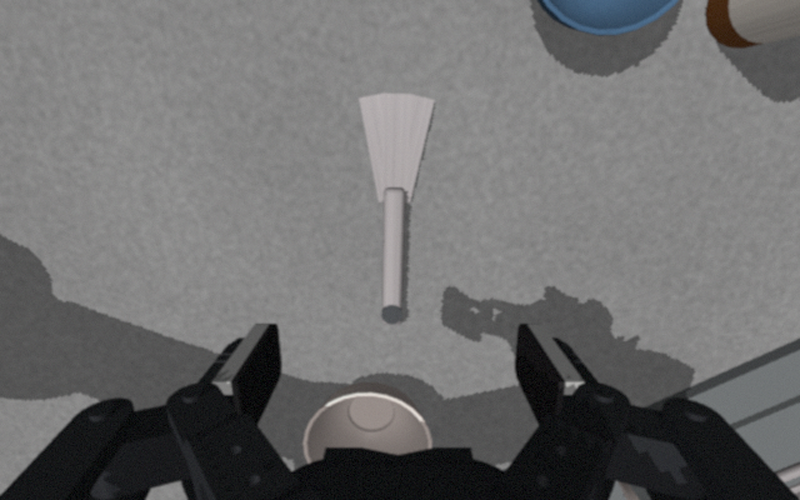

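```bash
python3 - <<'E'
from h import *
import pickle
c=pickle.load(open("w5.pkl","rb"))
A=lambda u,v,z:atz(c,u/1.25,v/1.25,z)
a=A(397,95,5);b=A(392,320,12);d=a-b
print(a,b,(a+b)/2,np.linalg.norm(d[:2]),np.degrees(np.arctan2(d[1],d[0])))
p,q=A(395,188,16),A(392,306,16);d=p-q;print(p,q,np.linalg.norm(d[:2]),np.degrees(np.arctan2(d[1],d[0])))
b=A(433,240,60)
# paddle in box from w4
c=pickle.load(open("w4.pkl","rb"))
th=np.radians(-13);Rm=np.array([[np.cos(th),-np.sin(th)],[np.sin(th),np.cos(th)]])
own=lambda p:(Rm.T@(p[:2]-np.array([505,69]))).round(1)
for p in((393,81,11),(391,325,21),(354,120,11),(433,120,11),(221,36,60),(461,36,60),(444,377,60)):print(p,own(A(*p)))
E
```

```text
[ 496.57647718 -185.7455072     5.        ] [ 395.31967318 -350.82014327   12.        ] [ 445.94807518 -268.28282523    8.5       ] 193.6558179568789 58.47504162886607
[ 458.92063885 -247.28830809   16.        ] [ 403.38298325 -337.16769216   16.        ] 105.65384455851287 58.287534737561046
(393, 81, 11) [-102.    32.6]
(391, 325, 21) [95.  30.4]
(354, 120, 11) [-74.4   2.7]
(433, 120, 11) [-74.5  63.1]
(221, 36, 60) [-122.7  -72.2]
(461, 36, 60) [-123.    74.5]
(444, 377, 60) [120.5  72.9]
```

>>> apply_moves([
  [1,[0,3,-40],[0,0,-1.1]],
  [1,[0,3,-80],[0,0,-1.1]],
  [1,[0,3,-120],[0,0,-1.1]],
  [1,[0,3,-155],[0,0,-1.1]],
  [1,[0,3,-182],[0,0,-1.1]],
  [1,[0,3,-195],[0,0,-1.1]],
  [1,[0,3,-198],[0,0,-1.1]],
  [0,[0,3,-198],[0,0,-1.1]],
  [-0.3,[0,3,-198],[0,0,-1.1]],
  [-1,[0,3,-198],[0,0,-1.1]],
  [-1,[0,3,-198],[0,0,-1.1]],
  [-1,[0,3,-198],[0,0,-1.1]],
  [-1,[0,3,-198],[0,0,-1.1]],
], force=60)

```text
clock: 16.58
eef_pos: [447.1, -271.9, 8.5]
ee_rot: [0.872, 0.489, 0.001, 0.001]
force: [-1.2, 1.4, 5.1]
opening: 15.6
```

>>> apply_moves([
  [-1,[0,0,10],[0,0,0]],
  [-1,[0,0,30],[0,0,0]],
  [-1,[0,0,65],[0,0,0]],
  [-1,[0,0,105],[0,0,0]],
  [-1,[0,0,145],[0,0,0]],
])

```text
clock: 17.0
eef_pos: [445.3, -271.2, 153.9]
ee_rot: [0.872, 0.489, -0.001, -0.001]
force: [1.9, -0.2, -1.0]
opening: 15.9
```

>>> apply_moves([
  [-1,[51,307,0],[0,0,108.4]],
  [-1,[51,307,0],[0,0,108.4]],
  [-1,[51,307,0],[0,0,108.4]],
  [-1,[51,307,0],[0,0,108.4]],
  [-1,[51,307,0],[0,0,108.4]],
  [-1,[51,307,0],[0,0,108.4]],
  [-1,[51,307,0],[0,0,108.4]],
  [-1,[51,307,0],[0,0,108.4]],
  [-1,[51,307,0],[0,0,108.4]],
  [-1,[51,307,0],[0,0,108.4]],
  [-1,[51,307,0],[0,0,108.4]],
  [-1,[51,307,0],[0,0,108.4]],
  [-1,[51,307,0],[0,0,108.4]],
  [-1,[51,307,0],[0,0,108.4]],
  [-1,[51,307,0],[0,0,108.4]],
  [-1,[51,307,0],[0,0,108.4]],
  [-1,[51,307,0],[0,0,108.4]],
  [-1,[51,307,0],[0,0,108.4]],
])

```text
clock: 18.5
eef_pos: [497.2, 35.1, 152.6]
ee_rot: [0.116, 0.993, -0.0, 0.0]
force: [0.5, -0.5, -1.1]
opening: 16.0
```

```bash
python3 - <<'E'
from h import *
import pickle
o,c=wrist();print(o["clock"],o["eef_pos"],o["joints"].round(2),tooly(o),o["opening"])
pickle.dump(c,open("w6.pkl","wb"))
cv2.imwrite("pics/w6.png",cv2.resize(c["image"],(800,500),interpolation=cv2.INTER_CUBIC))
E
```

```text
18.5 [497.22593722  35.1384959  152.62589193] [ 0.02  0.31 -0.17  2.    0.07  0.83  1.15] 76.72335341666113 16.03283011128986
```

View pics/w6.png

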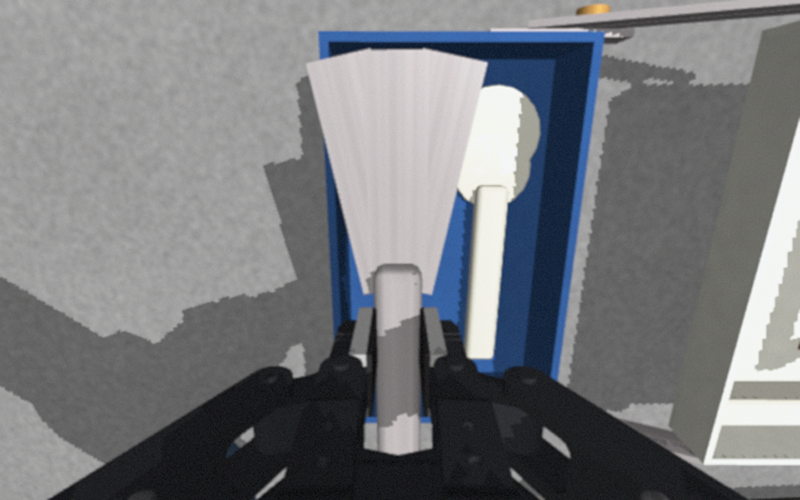

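```bash
python3 - <<'E'
from h import *
import pickle
c=pickle.load(open("w6.pkl","rb"))
A=lambda u,v,z:atz(c,u/1.25,v/1.25,z)
th=np.radians(-13);Rm=np.array([[np.cos(th),-np.sin(th)],[np.sin(th),np.cos(th)]])
own=lambda p:(Rm.T@(p[:2]-np.array([505,69]))).round(1)
for p in((307,63,146),(487,63,146),(397,48,146),(375,280,160),(422,280,160),(458,130,9),(540,130,9),(320,33,60),(604,33,60)):print(p,own(A(*p)))
E
```

```text
(307, 63, 146) [-96.4 -63.8]
(487, 63, 146) [-96.1  -2.8]
(397, 48, 146) [-100.9  -33.3]
(375, 280, 160) [-23.1 -41.6]
(422, 280, 160) [-23.1 -24.7]
(458, 130, 9) [-74.1   7.8]
(540, 130, 9) [-73.8  63.5]
(320, 33, 60) [-123.2  -73.7]
(604, 33, 60) [-122.4   75. ]
```

>>> apply_moves([
  [-1,[0,0,-30],[0,0,0]],
  [-1,[0,0,-60],[0,0,0]],
  [-1,[0,0,-85],[0,0,0]],
  [-1,[0,0,-105],[0,0,0]],
  [-1,[0,0,-118],[0,0,0]],
  [-1,[0,0,-127],[0,0,0]],
  [-1,[0,0,-134],[0,0,0]],
  [-1,[0,0,-138],[0,0,0]],
  [-1,[0,0,-139],[0,0,0]],
  [-1,[0,0,-139],[0,0,0]],
])

```text
clock: 19.38
eef_pos: [498.6, 35.7, 14.3]
ee_rot: [0.114, 0.993, 0.0, 0.001]
force: [0.7, 0.9, -0.4]
opening: 15.8
```

>>> apply_moves([
  [-0.4,[0,0,0],[0,0,0]],
  [-0.3,[0,0,0],[0,0,0]],
  [-0.3,[0,0,0],[0,0,0]],
  [-0.3,[0,0,12],[0,0,0]],
  [-0.3,[0,0,32],[0,0,0]],
  [-0.3,[0,0,62],[0,0,0]],
  [0.3,[0,0,100],[0,0,0]],
  [0.7,[0,0,140],[0,0,0]],
  [0.7,[0,0,180],[0,0,0]],
  [0.7,[0,0,180],[0,0,0]],
])

```text
clock: 20.22
eef_pos: [502.6, 35.5, 202.3]
ee_rot: [0.114, 0.993, 0.001, 0.007]
force: [2.4, 0.2, 0.2]
opening: 72.6
```

```bash
python3 - <<'E'
from h import *
o,c=wrist();print(o["clock"],o["eef_pos"],tooly(o),o["opening"])
cv2.imwrite("pics/w7.png",c["image"])
E
```

```text
20.2167 [502.63736611  35.49954617 202.31737878] 76.87472710594652 72.59234164750947
```

View pics/w7.png

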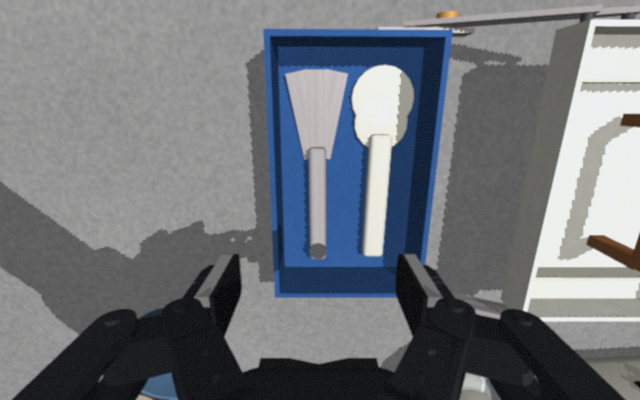

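>>> apply_moves([
  [0.7,[20,85,7],[0,0,0]],
  [0.7,[40,170,7],[0,0,0]],
  [0.7,[60,256,7],[0,0,0]],
  [0.7,[60,256,7],[0,0,0]],
  [0.7,[60,256,7],[0,0,0]],
  [0.7,[60,256,7],[0,0,0]],
  [0.7,[60,256,7],[0,0,0]],
  [0.7,[60,256,7],[0,0,0]],
  [0.7,[60,256,7],[0,0,0]],
  [0.7,[60,256,7],[0,0,0]],
])

```text
clock: 21.1
eef_pos: [557.1, 289.0, 199.7]
ee_rot: [0.115, 0.993, -0.001, -0.0]
force: [0.5, -0.4, 0.3]
opening: 72.1
```

>>> apply_moves([
  [0.7,[0,0,-30],[0,0,0]],
  [0.7,[0,0,-60],[0,0,0]],
  [0.7,[0,0,-85],[0,0,0]],
  [0.7,[0,0,-100],[0,0,0]],
  [0.7,[0,0,-104],[0,0,0]],
  [0.7,[0,0,-104],[0,0,0]],
  [0,[0,0,-104],[0,0,0]],
  [-0.4,[0,0,-104],[0,0,0]],
  [-0.6,[0,0,-104],[0,0,0]],
  [-1,[0,0,-104],[0,0,0]],
  [-1,[0,0,-104],[0,0,0]],
  [-1,[0,0,-104],[0,0,0]],
  [-1,[0,0,-104],[0,0,0]],
  [-1,[0,0,-104],[0,0,0]],
])

```text
clock: 22.27
eef_pos: [557.8, 291.4, 97.2]
ee_rot: [0.114, 0.993, 0.0, 0.001]
force: [-1.5, -1.6, 6.5]
opening: 12.8
```

>>> apply_moves([
  [-1,[0,-1,3],[0,0,0]],
  [-1,[-1,-3,7],[0,0,0]],
  [-1,[-2,-7,14],[0,0,0]],
  [-1,[-3,-11,20],[0,0,0]],
  [-1,[-4,-15,26],[0,0,0]],
  [-1,[-5,-20,32],[0,0,0]],
  [-1,[-6,-25,38],[0,0,0]],
  [-1,[-7,-30,43],[0,0,0]],
  [-1,[-9,-36,48],[0,0,0]],
  [-1,[-10,-42,53],[0,0,0]],
  [-1,[-11,-48,57],[0,0,0]],
  [-1,[-13,-54,61],[0,0,0]],
  [-1,[-14,-61,65],[0,0,0]],
  [-1,[-16,-68,68],[0,0,0]],
  [-1,[-18,-75,70],[0,0,0]],
  [-1,[-19,-82,72],[0,0,0]],
  [-1,[-21,-90,74],[0,0,0]],
  [-1,[-23,-97,75],[0,0,0]],
  [-1,[-24,-104,76],[0,0,0]],
  [-1,[-26,-112,76],[0,0,0]],
])

```text
clock: 23.93
eef_pos: [530.8, 177.5, 173.5]
ee_rot: [0.114, 0.993, -0.001, -0.0]
force: [-2.0, -2.9, 11.8]
opening: 12.5
```

>>> apply_moves([
  [-1,[-2,-7,0],[0,0,0]],
  [-1,[-4,-15,-1],[0,0,0]],
  [-1,[-5,-22,-2],[0,0,0]],
  [-1,[-7,-30,-4],[0,0,0]],
  [-1,[-9,-37,-6],[0,0,0]],
  [-1,[-10,-44,-8],[0,0,0]],
  [-1,[-12,-51,-11],[0,0,0]],
  [-1,[-13,-57,-15],[0,0,0]],
  [-1,[-15,-64,-19],[0,0,0]],
  [-1,[-16,-70,-23],[0,0,0]],
  [-1,[-18,-76,-28],[0,0,0]],
  [-1,[-19,-82,-33],[0,0,0]],
  [-1,[-20,-87,-38],[0,0,0]],
  [-1,[-21,-92,-44],[0,0,0]],
  [-1,[-23,-97,-49],[0,0,0]],
  [-1,[-24,-101,-56],[0,0,0]],
  [-1,[-24,-105,-62],[0,0,0]],
  [-1,[-25,-109,-69],[0,0,0]],
  [-1,[-26,-111,-73],[0,0,0]],
  [-1,[-26,-112,-76],[0,0,0]],
])

```text
clock: 25.6
eef_pos: [504.5, 66.7, 96.0]
ee_rot: [0.114, 0.993, -0.0, -0.001]
force: [-4.1, 2.2, 24.1]
opening: 12.7
```

>>> apply_moves([
  [-1,[0,0,-1],[0,0,0]],
  [-1,[0,0,-2],[0,0,0]],
  [-1,[0,0,-2],[0,0,0]],
  [-1,[0,0,-2],[0,0,0]],
])

```text
clock: 25.93
eef_pos: [504.6, 66.8, 96.1]
ee_rot: [0.114, 0.993, -0.0, -0.0]
force: [-4.6, -0.0, 20.8]
opening: 13.2
```

>>> apply_moves([
  [-0.3,[0,0,0],[0,0,0]],
  [0.2,[0,0,0],[0,0,0]],
  [0.6,[0,0,0],[0,0,0]],
  [0.6,[0,0,2],[0,0,0]],
  [0.6,[0,0,20],[0,0,0]],
  [0.6,[0,0,45],[0,0,0]],
  [0.6,[0,0,80],[0,0,0]],
  [0.6,[0,0,120],[0,0,0]],
  [0.6,[0,0,150],[0,0,0]],
  [0.6,[0,0,150],[0,0,0]],
  [0.6,[0,0,150],[0,0,0]],
])

```text
clock: 26.85
eef_pos: [506.2, 67.3, 246.0]
ee_rot: [0.114, 0.993, 0.0, 0.002]
force: [-0.2, -0.3, -0.0]
opening: 68.6
```

```bash
python3 - <<'E'
from h import *
o=bot.observe();print(o["clock"],o["eef_pos"],o["force"],o["opening"])
s=bot.capture("scene")["image"];d=cv2.absdiff(s,cv2.imread("pics/scene0.png"))
im=cv2.resize(s,(800,500));cv2.imwrite("pics/s2.png",im)
E
```

```text
26.85 [506.19943074  67.26565648 246.03327581] [-0.23664155 -0.30130874 -0.04898913] 68.64043485404864
```

View pics/s2.png

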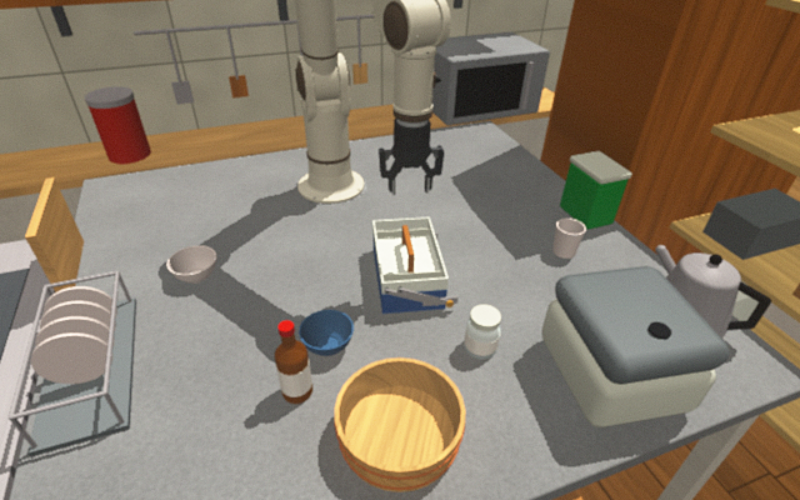

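The tray is closed on the box with its handle at about (408,245). The bowls, bottle, jar and cup are where they started, and the gripper is clear.

```bash
python3 -c "
from station import bot
print(bot.finish_job())"
```

```text
the job is handed in; nothing more can be done
None
```

The job is done and handed in at about 27 s of the 72 s allowed; no verdict was reported. I swung the tray open along its arc with the handle gripped, at roughly 0.1 m/s. I laid the paddle and spatula side by side in the compartment, then eased the tray back home the same way.

**Utensils:** the wrist picture after the second placing showed both lying flat. Before lowering, the paddle measured about 32 mm to +y of the box's centre line and the spatula about 33 mm to −y. Both were centred lengthways to within about 4 mm.

**Tray:** at the end the gripper stood within 1 mm of its position when it first held the closed handle, pressing down with about 21 N. The final picture shows the tray closed. I could not read the tray's joint speed or angle directly; the estimate comes from the gripper's motion.

**Other items:** in the final picture the bowls, bottle, jar and cup stand where they started, judged by eye. The gripper is clear of everything, with its measured force near zero.

**Disagreement:** the top and wrist cameras differed by about 6 mm on the handle's y position. I used the wrist value, and the grasp confirmed it.

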